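# Put four lab vessels back on their own places

## Robot

A 6-joint arm with a two-finger parallel gripper is mounted at the origin on the work surface. World frame = base frame: x ahead of the robot, y to its left, z up, the work surface at z = 0. Lengths are in m, angles in degrees, forces in N, time in s.
With the tool pointing down it reaches from about 0.4 to 0.825 m from the base axis. Payload 7 kg.
Tool frame: the origin (TCP) lies on the front face of the gripper's body, between the roots of the fingers; the fingertips stand 66 mm ahead of it and the grasp point (between the pads) lies 47 mm ahead of it; z points along the fingers, y is the line along which they close (so a half turn about z gives the same grasp; the last joint's range is limited). The gripper opens to 88 mm and grips with 3 to 60 N. Pads are 19 mm wide; open, the fingers measure 130 mm over their backs; the gripper's body (78 mm by 193 mm) begins 47 mm behind the grasp point.
Start: joints at [84.975, 20.546, 0.682, 0, -70.136, -16.507], TCP at [0.248, 0.628, 0.292] pointing down, gripper open.
Joint ranges: [-176.03, 176.03], [-82.01, 121.73], [-58.28, 71.71], [-173.87, 95.51], [-174.79, -0.11], [-173.66, 173.66]. Speed limits (degrees/s): [136.94, 136.94, 172.46, 180, 180, 180].

## Interface

Orientations are given as [roll, pitch, yaw] about the fixed x, y, z axes, in that order (R = Rz(yaw) Ry(pitch) Rx(roll)).
In Python, from plant import ctrl gives the robot as it stands.
- The arm moves only by the tool send_rows, never from a script. Its argument "deltas" is a list of rows, each a list of 2 entries, a list of its own where there are three numbers: the shift along the tool's x, y, z each as a share of 800 mm, from -1 to 1, then the turn about the tool's z as a share of 90 degrees, from -1 to 1. A call has exactly 5 rows; each row is the pose to reach, as a shift and turn from the pose commanded when the call began, along the tool's axes at that moment; what a row does not reach only later rows make up. A row lasts 1/12 s, in which the tool goes at most 41.7 mm and 7.16 degrees, less where a joint would pass 70% of its speed; a pose out of reach is approached as far as the arm can. A call with a number of a shift or a turn outside -1 to 1 is refused whole. A call with a gripper value outside its range is refused whole. "gripper" is the opening, from 0 (shut) to 1 (fully open), set as the call begins (left out, the last holds). The fingers move at their own pace and stop on an object; the grip force is fixed at half the most. Time passes only in rows, so rows that repeat a pose let the fingers close, or fill a call up. It gives the time, the measured TCP pose, the force, the opening and the grip force at its end, in the units of the state.
- ctrl.get_obs(): the state, without advancing time (a new reading comes with each control period).
- ctrl.snapshot(name): name is "scene" or "top"; returns a dict with "color" (480x640x3 uint8, red, green, blue), "vertical_fov" (degrees; the focal length in pixels is half the picture's height over the tangent of half this angle, whatever the lens; pixels are square), "cx", "cy" (the principal point, pixels), "k1" (the pictures are not rectified: a ray, as slopes to the right and down, at radius r is drawn at 1 + k1 r^2 times it, then the intrinsics apply), "rvec" (rotation vector, rad) and "tvec" (3), from world to camera coordinates, as OpenCV has them. Camera axes: x right, y down, z forward; pixel columns grow to the right and rows downward; lengths in m; the calibration is good to about 2 mm. A picture is of the moment at which its call begins. There is no depth.
- ctrl.close_job(): hands the job in; it is judged then, once.
Trained networks look in a picture, given as the dict that the camera call returned (one of the last four; its "shot" number tells which), for a name from the list of things; names that differ only in an ending like _2 or _b are one class to them, and where a whole thing is asked for, a point or a joint stands for the part that bears it (a point fixed in the world has none). Each returns a list of dicts, best first, with "conf" (0 to 1); they miss things now and then, are a little off and sometimes report something else, mostly with a low value. They report only what shows in the picture. A call takes as long as a camera call. They do not tell look-alikes from the thing itself.
- ctrl.boxes_of(picture, thing): "xy" ([column, row] as shares, 0 to 1, of the picture: columns of its width, rows of its height, amid what is visible of it).
- ctrl.cut_out(picture, thing): "pixels" (480x640 bool, what is visible of it) and "xy" ([column, row] as shares, 0 to 1, of the picture: columns of its width, rows of its height, amid what is visible of it).
The state is a dict: "clock": time; "joint_pos": joint angles; "qvel": joint speeds; "tau": joint torques, N m; "tool_pos": TCP position; "orientation": TCP orientation; "force": force on the tool from outside, world axes, zero at the start; "moment": the same for the moment, N m; "opening": finger opening in m; "gripper_force": force on a finger pad.
Only numpy, scipy, OpenCV 4.12 (cv2) and the standard library are available. Lean on these libraries where they do the work, as an engineer would, in place of code of your own. Each camera call takes 0.05 s, during which the arm holds its last target. There are 200 camera calls.

## Task

The four vessels on the bench all stand on the wrong places: the conical flask belongs on the round plate of the magnetic stirrer, the open beaker on the square pan of the balance, the squat jar on the square cork mat and the tall capped bottle on the round rubber mat. Put each one upright in the middle of its own place (to about a centimetre), parking a vessel on the empty oblong white tile whenever a place must first be cleared. Keep them upright and set them down gently without dropping them, and leave the tube rack where it is.

Things in the scene. Friction and masses are not known exactly. Their poses are not given: they have to be found in the camera images.
- flask_mid (a point): Clear glass conical flask, 105 mm tall: base 64 mm in diameter, narrowing to a straight neck 28 mm in diameter that runs from 62 mm above the underside to the top (grip it there, about 30 mm above this point). Mouth closed by a flush black stopper. 0.12 kg. Loose, mass varies. This point: on its axis, half-way up; z up along the axis. Starts near the middle of the cork mat or the rubber mat. 
- beaker_mid (a point): Clear glass open beaker, 72 mm tall, 52 mm in diameter at the rim, slightly narrower at the foot, wall 3 mm. 0.10 kg. Loose, mass varies. This point: on its axis, half-way up; z up along the axis. Starts near the middle of the cork mat or the rubber mat. 
- jar_mid (a point): Squat white plastic jar with a black screw lid, 56 mm tall: body 58 mm in diameter and 40 mm high, then the lid, 62 mm in diameter and 16 mm high. 0.15 kg. Loose, mass varies. This point: on its axis, half-way up; z up along the axis. Starts near the middle of the stirrer plate or the balance pan. 
- bottle_mid (a point): Tall amber glass bottle with a paper label and a blue screw cap, 115 mm tall: straight body 46 mm in diameter up to 75 mm above the underside, then a shoulder and a 30 mm cap (93 to 115 mm). 0.20 kg. Loose, mass varies. This point: on its axis, half-way up; z up along the axis. Starts near the middle of the stirrer plate or the balance pan. 
- stirrer_top (a point): Magnetic stirrer: white casing 150 by 124 mm, 50 mm high, with a round steel plate 110 mm in diameter whose top is 60 mm above the bench; black knob and red switch on the edge towards the robot. The casing reaches 88 mm towards the robot and 62 mm to the other sides from the plate's centre. Place of the flask. Fixed to the bench. This point: centre of its top surface, z up, x away from the robot at yaw 0 (yaw up to 0.3 rad).
- balance_top (a point): Balance: white casing of the same size as the stirrer's, with a square steel pan 108 by 108 mm whose top is 60 mm above the bench (the pan is rigid); dark display on the edge towards the robot. Place of the beaker. Fixed to the bench. This point: centre of its top surface, z up, x away from the robot at yaw 0 (yaw up to 0.3 rad).
- cork_mat_top (a point): Square cork mat, 112 by 112 mm, 8 mm thick. Place of the jar. Fixed to the bench. This point: centre of its top surface, z up, x away from the robot at yaw 0 (yaw up to 0.3 rad).
- rubber_mat_top (a point): Round black rubber mat, 114 mm in diameter, 8 mm thick. Place of the bottle. Fixed to the bench. This point: centre of its top surface, z up, x away from the robot at yaw 0 (yaw up to 0.3 rad).
- tile_top (a point): Oblong white ceramic tile, 100 by 150 mm, 8 mm thick, empty at the start: the free spot. Fixed to the bench. This point: centre of its top surface, z up, x away from the robot at yaw 0 (yaw up to 0.3 rad).
- tube_rack: Bystander, loose, to be left alone: white rack 130 mm by 56 mm with blue-capped tubes, 104 mm tall in all, at the left edge of the work area; origin at the centre of its underside.
Not all that is in view belongs to the job. What is shaped like the part that bears beaker_mid but blue is not meant.

How it is judged:
By the outcome, as a careful person would: the job done as asked, in the order asked, and still so for the second after the job is handed in, with the robot touching nothing.
It also fails if it takes over 139 s, if anything falls off the work surface, if the arm or the gripper's body presses on something with over 40 N, if the wrist force passes 120 N, or if a joint passes its speed limit or range.

## Working session

There is one attempt and no reset: what is moved stays moved. The work goes in short steps, Python scripts to look and compute and a tool call to move; the robot and the scene stay as the last step left them, time stands still between calls to the robot, and variables do not carry over. Pictures are saved under pics/ and viewed, at most 14 in all, crops included, and the job is handed in when it is done.

Besides the shell and the picture viewer there is one more tool, called after ">>>" by a JSON object that holds its "fn" and its "kwargs". send_rows: Moves the arm, as the interface text tells. Shift numbers are shares of 800 mm and turn numbers shares of 90 degrees, none past 1 either way. Its arguments: {"type":"object","properties":{"deltas":{"type":"array","items":{"type":"array"}},"gripper":{"type":"number"}},"required":["deltas"]}

```bash
mkdir -p pics; ls; cat > h.py <<'E'
import numpy as np, cv2, json
from plant import ctrl
def save(p,n): cv2.imwrite(f'pics/{n}.png', cv2.cvtColor(p['color'],cv2.COLOR_RGB2BGR))
def cam(p):
    f=240/np.tan(np.radians(p['vertical_fov'])/2)
    K=np.array([[f,0,p['cx']],[0,f,p['cy']],[0,0,1]]); R=cv2.Rodrigues(np.array(p['rvec'],float))[0]
    return K,R,np.array(p['tvec'],float).ravel()
def proj(p,X):
    K,R,t=cam(p); c=np.atleast_2d(X)@R.T+t; s=c[:,:2]/c[:,2:]
    s=s*(1+p['k1']*(s**2).sum(1,keepdims=True)); return s*K[0,0]+K[:2,2]
def back(p,uv,z):
    K,R,t=cam(p); d=(np.atleast_2d(uv).astype(float)-K[:2,2])/K[0,0]; s=d.copy()
    for _ in range(20): s=d/(1+p['k1']*(s**2).sum(1,keepdims=True))
    r=np.c_[s,np.ones(len(s))]@R; o=-R.T@t
    return o+r*((z-o[2])/r[:,2])[:,None]
E
python3 - <<'E'
from h import *
o=ctrl.get_obs(); print({k:np.round(v,3).tolist() for k,v in o.items()})
Z=dict(flask_mid=.06,beaker_mid=.044,jar_mid=.088,bottle_mid=.117,stirrer_top=.06,balance_top=.06,cork_mat_top=.008,rubber_mat_top=.008,tile_top=.008,tube_rack=.05)
for n in ('top','scene'):
    p=ctrl.snapshot(n); save(p,n+'0'); K,R,t=cam(p); print(n,'cam at',np.round(-R.T@t,3),K[0,0],p['k1'])
    for th in Z:
        for d in ctrl.boxes_of(p,th)[:3]:
            uv=np.array(d['xy'])*[640,480]; print(th,round(d['conf'],2),uv.round(),back(p,uv,Z[th]).round(3)[0])
E
```

```text
pics
{'clock': 0.0, 'joint_pos': [84.972, 20.591, 0.632, -0.018, -70.133, -16.507], 'qvel': [-0.026, -0.024, -0.091, 0.028, 0.088, -0.016], 'tau': [0.002, -58.271, 29.304, 6.997, 0.007, -0.0], 'tool_pos': [0.248, 0.628, 0.291], 'orientation': [179.907, -0.01, -21.541], 'force': [0.134, 0.413, 0.115], 'moment': [0.001, 0.005, -0.002], 'gripper_force': 0.0, 'opening': 0.088}
top cam at [0.366 0.089 1.181] 477.8604191713373 -0.08872794207356632
flask_mid 0.8 [407. 188.] [ 0.671 -0.134  0.06 ]
beaker_mid 0.96 [329. 328.] [0.338 0.062 0.044]
beaker_mid 0.57 [366. 277.] [ 0.458 -0.028  0.044]
jar_mid 0.67 [463. 285.] [ 0.432 -0.248  0.088]
balance_top 0.65 [449. 300.] [ 0.397 -0.222  0.06 ]
balance_top 0.54 [364. 279.] [ 0.452 -0.023  0.06 ]
cork_mat_top 0.7 [414. 203.] [ 0.645 -0.159  0.008]
cork_mat_top 0.45 [449. 302.] [ 0.394 -0.236  0.008]
rubber_mat_top 0.8 [366. 288.] [ 0.432 -0.03   0.008]
tile_top 0.73 [282. 205.] [0.643 0.173 0.008]
tile_top 0.64 [244. 293.] [0.424 0.269 0.008]
tube_rack 0.67 [157. 221.] [0.598 0.476 0.05 ]
scene cam at [ 1.298 -0.103  0.675] 516.8839165096844 -0.09168554441989366
flask_mid 0.75 [198. 346.] [ 0.699 -0.141  0.06 ]
beaker_mid 0.8 [250. 250.] [ 0.449 -0.015  0.044]
beaker_mid 0.61 [281. 216.] [0.34  0.073 0.044]
bottle_mid 0.97 [371. 273.] [0.667 0.162 0.117]
stirrer_top 0.85 [363. 311.] [0.696 0.139 0.06 ]
stirrer_top 0.24 [187. 368.] [ 0.741 -0.162  0.06 ]
balance_top 0.62 [145. 276.] [ 0.496 -0.222  0.06 ]
cork_mat_top 0.7 [186. 368.] [ 0.694 -0.169  0.008]
rubber_mat_top 0.56 [244. 273.] [ 0.474 -0.036  0.008]
tile_top 0.65 [379. 235.] [0.425 0.276 0.008]
tube_rack 0.76 [504. 255.] [0.612 0.47  0.05 ]
```

View pics/top0.png

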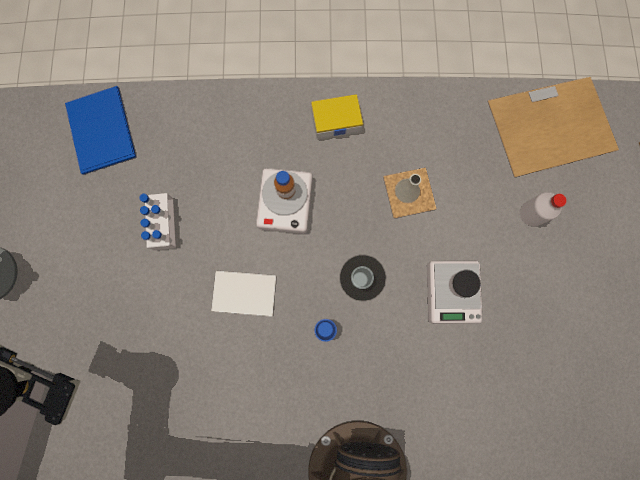

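View pics/scene0.png

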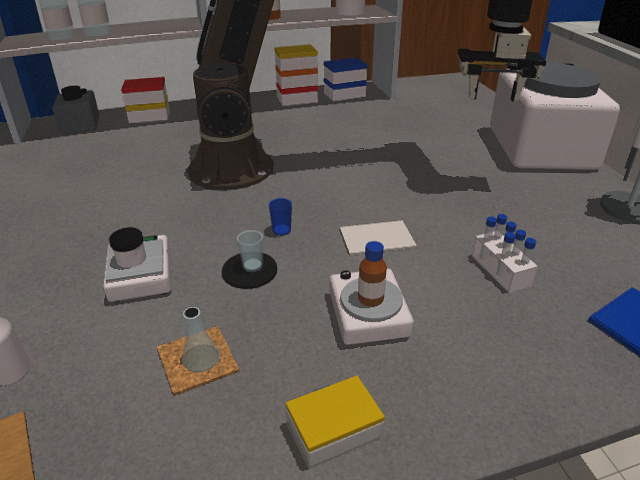

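The top view shows the bottle on the stirrer (285,190), the flask on cork (410,190), the jar on the balance (465,283), the clear beaker on rubber (362,278) and the empty tile (244,293).

What could be mistaken for each vessel:
- **Beaker:** clear at (362,278) is the one I want. The blue look-alike is at (325,330), and I'm leaving it alone.
- **Bottle:** amber with a blue cap at (285,190). The white bottle with a red cap at (548,205) is not it.
- **Jar and flask:** only one of each.

Next I'll measure the positions by matching silhouettes.

```bash
cat >> h.py <<'E'
def cyl(segs): # list of (z,r)
    a=np.linspace(0,2*np.pi,40,endpoint=False)
    return np.vstack([np.c_[r*np.cos(a),r*np.sin(a),np.full(40,z)] for z,r in segs])
def sq(z,a,b,yaw):
    c,s=np.cos(yaw),np.sin(yaw); P=np.array([[1,1],[1,-1],[-1,-1],[-1,1]])*[a/2,b/2]
    return np.c_[P@np.array([[c,s],[-s,c]]),np.full(4,z)]
def cen(pts):
    h=cv2.convexHull(np.float32(pts)); m=cv2.moments(h); return np.array([m['m10'],m['m01']])/m['m00'],m['m00'],h
def fit(p,mask,model,z):
    n,l,st,_=cv2.connectedComponentsWithStats(mask.astype(np.uint8)); 
    k=1+np.argmax(st[1:,4]); ys,xs=np.where(l==k)
    c,a,h=cen(np.vstack([np.c_[xs+dx,ys+dy] for dx in(-.5,.5) for dy in (-.5,.5)]))
    xy=back(p,c,z)[0,:2]
    for _ in range(8):
        m,am,_=cen(proj(p,model+np.r_[xy,0])); xy=xy+(back(p,c,z)-back(p,m,z))[0,:2]
    return xy,a/am,h
def win(p,uv,r):
    M=np.zeros((480,640),bool); u,v=map(int,uv); M[max(v-r,0):v+r,max(u-r,0):u+r]=1; return M
E
python3 - <<'E'
from h import *
p=ctrl.snapshot('top'); hsv=cv2.cvtColor(p['color'],cv2.COLOR_RGB2HSV).astype(int); H,S,V=[hsv[...,i] for i in range(3)]
blue=(H>95)&(H<125)&(S>120); cork=(H<25)&(S>70)&(V>90); dark=V<60; white=(V>195)&(S<40)
def rect(mask):
    n,l,st,_=cv2.connectedComponentsWithStats(mask.astype(np.uint8)); k=1+np.argmax(st[1:,4]); ys,xs=np.where(l==k)
    return cv2.minAreaRect(np.float32(np.c_[xs,ys]))
for n,(u,v) in dict(rubber=(345,277),pan=(440,275),plate=(270,195),wall=(445,310),tile=(244,293),bench=(330,220),cas=(300,225)).items(): print(n,hsv[v,u])
def go(n,mask,mod,z):
    xy,a,h=fit(p,mask,mod,z); print(n,xy.round(4),'area ratio',round(a,2),'r',np.hypot(*xy).round(3)); return xy
go('cap',blue&win(p,(283,180),22),cyl([(.153,.015),(.175,.015)]),.17)
go('lid',dark&win(p,(466,284),22),cyl([(.1,.031),(.116,.031)]),.11)
go('stopper',dark&win(p,(415,180),9),cyl([(.113,.012)]),.113)
go('rubber',dark&win(p,(362,278),28),cyl([(.008,.057),(0,.057)]),.008)
m=cork&win(p,(411,193),35); r=rect(m); print(r); go('cork',m,sq(.008,.112,.112,np.radians(r[2])),.008)
m=white&win(p,(244,293),40); r=rect(m); print(r); go('tile',m,sq(.008,.1,.15,np.radians(-3)),.008)
d=ctrl.cut_out(p,'beaker_mid')
for e in d: print(e['conf'],np.array(e['xy'])*[640,480]); 
e=min(d,key=lambda e:abs(e['xy'][0]*640-362)); go('beaker',e['pixels'],cyl([(.008,.024),(.08,.026)]),.06)
im=cv2.cvtColor(p['color'],cv2.COLOR_RGB2BGR)
A=[cv2.resize(im[v-38:v+38,u-38:u+38],None,fx=5,fy=5,interpolation=cv2.INTER_CUBIC)[:300 if 0 else 380] for u,v in ((285,200),(362,278))]
B=[cv2.resize(im[v-38:v+38,u-38:u+38],None,fx=5,fy=5,interpolation=cv2.INTER_CUBIC) for u,v in ((411,193),(456,292))]
cv2.imwrite('pics/c1.png',cv2.resize(np.vstack([np.hstack(A),np.hstack(B)]),(600,600)))
E
```

```text
rubber [ 0 26 50]
pan [ 12  15 173]
plate [ 21  15 175]
wall [ 15  21 217]
tile [ 17  22 218]
bench [ 13  25 143]
cas [ 13  19 218]
cap [0.6691 0.162 ] area ratio 0.84 r 0.688
lid [ 0.4335 -0.2487] area ratio 0.93 r 0.5
stopper [ 0.6782 -0.1431] area ratio 0.63 r 0.693
rubber [ 0.4592 -0.0236] area ratio 0.96 r 0.46
((409.44122314453125, 192.26470947265625), (44.86909103393555, 43.89894104003906), 75.96376037597656)
cork [ 0.6735 -0.149 ] area ratio 1.06 r 0.69
((243.3379364013672, 292.9448547363281), (60.7892951965332, 40.52619934082031), 4.763641834259033)
tile [0.4249 0.2697] area ratio 1.02 r 0.503
0.94 [329.216 326.784]
0.61 [363.712 277.488]
beaker [ 0.4554 -0.0174] area ratio 0.85 r 0.456
```

View pics/c1.png

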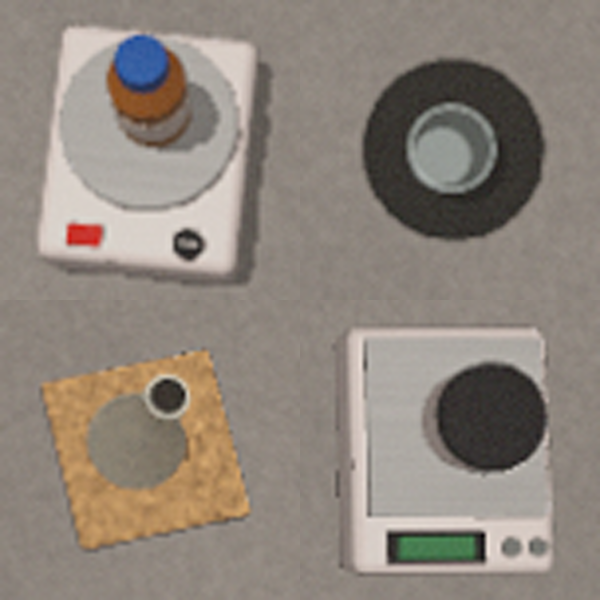

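The crop confirms the picks: amber bottle on the stirrer, clear beaker on rubber, stoppered flask on cork, black-lidded jar on the pan. Reading off the crop, the plate centre is about pixel (285,193) and the pan centre about (458,286). I'll cross-check these and the beaker against the scene camera.

```bash
python3 - <<'E'
from h import *
p=ctrl.snapshot('top'); hsv=cv2.cvtColor(p['color'],cv2.COLOR_RGB2HSV).astype(int); H,S,V=[hsv[...,i] for i in range(3)]
g=(S<21)&(V>155)&(V<200); k=np.ones((3,3),np.uint8)
for n,uv,mod in (('plate',(285,193),cyl([(.06,.055)])),('pan',(458,286),sq(.06,.108,.108,-.01))):
    m=cv2.morphologyEx((g&win(p,uv,27)).astype(np.uint8),cv2.MORPH_OPEN,k)
    xy,a,h=fit(p,m,mod,.06); print(n,'hand',back(p,uv,.06).round(4)[0,:2],'fit',xy.round(4),round(a,2))
q=ctrl.snapshot('scene'); im=cv2.cvtColor(q['color'],cv2.COLOR_RGB2BGR); im=cv2.resize(im[200:420,90:430],None,fx=2.3,fy=2.3,interpolation=cv2.INTER_CUBIC)
M=[(cyl([(.153,.015)])+[.669,.162,0]),cyl([(.175,.015)])+[.669,.162,0],cyl([(.116,.031)])+[.4335,-.2487,0],cyl([(.06,.029)])+[.4335,-.2487,0],cyl([(.113,.014)])+[.678,-.143,0],cyl([(.008,.032)])+[.678,-.143,0],cyl([(.08,.026)])+[.4554,-.0174,0],
 cyl([(.008,.057)])+[.459,-.0236,0],sq(.008,.112,.112,np.radians(-14))*1+[.6735,-.149,0],sq(.008,.1,.15,np.radians(-3))+[.4249,.2697,0],cyl([(.06,.055)])+[*back(p,(285,193),.06)[0,:2],0],sq(.06,.108,.108,-.01)+[*back(p,(458,286),.06)[0,:2],0]]
for m in M: cv2.polylines(im,[np.int32((proj(q,m)+.5-[90,200])*2.3)],True,(0,255,0),1)
cv2.imwrite('pics/ov.png',im)
E
```

```text
plate hand [0.6613 0.163 ] fit [0.662  0.1654] 0.98
pan hand [ 0.4308 -0.2445] fit [ 0.431  -0.2429] 0.98
```

View pics/ov.png

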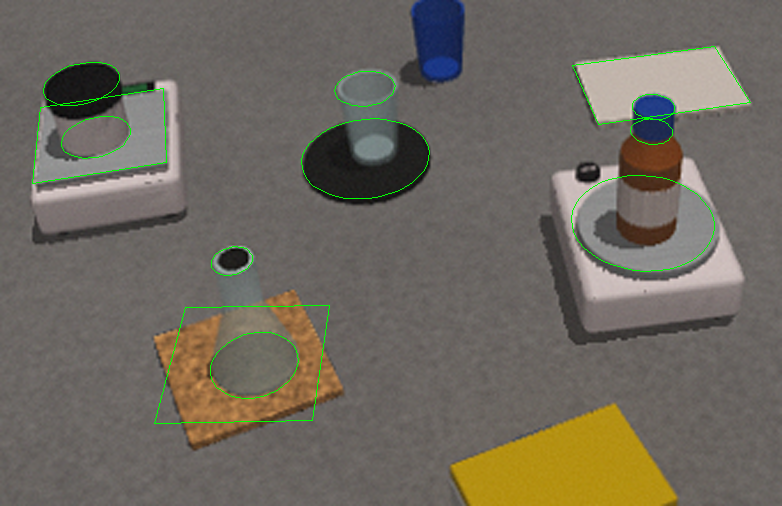

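The overlay agrees in the second camera; only my drawn cork yaw is off, and its centre is fine. 

Plan: bottle→tile, flask→stirrer, jar→cork, beaker→balance, bottle→rubber.

I'll first turn the tool to yaw 0 so its axes line up with the world.

>>> {"fn": "send_rows", "kwargs": {"deltas": [[[0.03, 0.015, 0], -0.06], [[0.07, 0.035, 0], -0.12], [[0.11, 0.055, 0], -0.18], [[0.145, 0.07, 0], -0.24], [[0.165, 0.08, 0], -0.239]], "gripper": 1}}

```text
clock: 1.72
tool_pos: [0.3487, 0.5178, 0.2925]
orientation: [-180.0, -0.0, 0.3]
force: [-0.1, 0.0, -0.1]
opening: 0.0875
gripper_force: 0.0
```

>>> {"fn": "send_rows", "kwargs": {"deltas": [[[0.025, 0.028, 0], 0], [[0.055, 0.06, 0], 0], [[0.085, 0.095, 0], 0], [[0.115, 0.127, 0], 0], [[0.14, 0.155, 0], 0]]}}

```text
clock: 2.13
tool_pos: [0.4602, 0.3942, 0.2924]
orientation: [-180.0, -0.0, -0.0]
force: [-0.5, 1.0, -0.1]
opening: 0.0876
gripper_force: 0.0
```

>>> {"fn": "send_rows", "kwargs": {"deltas": [[[0.03, 0.032, 0], 0], [[0.06, 0.065, 0], 0], [[0.09, 0.098, 0], 0], [[0.118, 0.13, 0], 0], [[0.14, 0.155, 0], 0]]}}

```text
clock: 2.55
tool_pos: [0.5723, 0.2698, 0.2923]
orientation: [180.0, -0.0, -0.1]
force: [0.7, 0.8, -0.1]
opening: 0.0877
gripper_force: 0.0
```

>>> {"fn": "send_rows", "kwargs": {"deltas": [[[0.03, 0.033, 0], 0], [[0.06, 0.067, 0], 0], [[0.09, 0.1, 0], 0], [[0.11, 0.123, 0], 0], [[0.12, 0.135, 0], 0]]}}

```text
clock: 2.97
tool_pos: [0.6685, 0.1611, 0.2917]
orientation: [180.0, 0.0, -0.2]
force: [-0.7, -0.2, 0.2]
opening: 0.0874
gripper_force: 0.0
```

>>> {"fn": "send_rows", "kwargs": {"deltas": [[[0, 0, 0.025], 0], [[0, -0.001, 0.06], 0], [[0, -0.001, 0.095], 0], [[0, -0.001, 0.125], 0], [[0, -0.001, 0.136], 0]]}}

```text
clock: 3.38
tool_pos: [0.665, 0.1643, 0.1793]
orientation: [179.9, 0.3, -0.0]
force: [-1.2, 0.5, -0.6]
opening: 0.0879
gripper_force: 0.0
```

>>> {"fn": "send_rows", "kwargs": {"deltas": [[[0, 0, 0], 0], [[0, 0, 0], 0], [[0, 0, 0], 0], [[0, 0, 0], 0], [[0, 0, 0], 0]], "gripper": 0}}

```text
clock: 3.8
tool_pos: [0.6675, 0.1649, 0.1851]
orientation: [-179.9, -0.1, -0.0]
force: [0.6, -0.4, -0.1]
opening: 0.0598
gripper_force: 0.0
```

>>> {"fn": "send_rows", "kwargs": {"deltas": [[[0, 0, 0], 0], [[0, 0, 0], 0], [[0, 0, 0], 0], [[0, 0, 0], 0], [[0, 0, 0], 0]]}}

```text
clock: 4.22
tool_pos: [0.6673, 0.1644, 0.1841]
orientation: [-180.0, -0.1, -0.0]
force: [-1.1, -2.0, 5.2]
opening: 0.0453
gripper_force: 30.0
```

>>> {"fn": "send_rows", "kwargs": {"deltas": [[[0, 0, -0.01], 0], [[0, 0, -0.04], 0], [[0, 0, -0.075], 0], [[0, 0, -0.105], 0], [[0, 0, -0.12], 0]]}}

```text
clock: 4.63
tool_pos: [0.6676, 0.165, 0.2827]
orientation: [-179.9, -0.2, -0.0]
force: [0.4, -0.8, -1.3]
opening: 0.0449
gripper_force: 29.9
```

>>> {"fn": "send_rows", "kwargs": {"deltas": [[[-0.01, -0.005, 0], 0], [[-0.04, -0.018, 0], 0], [[-0.08, -0.035, 0], 0], [[-0.12, -0.052, 0], 0], [[-0.16, -0.07, 0], 0]]}}

```text
clock: 5.05
tool_pos: [0.5363, 0.2205, 0.2771]
orientation: [179.9, 0.2, -0.1]
force: [0.7, 1.3, -0.6]
opening: 0.0453
gripper_force: 29.9
```

>>> {"fn": "send_rows", "kwargs": {"deltas": [[[-0.04, -0.018, 0], 0], [[-0.08, -0.035, 0], 0], [[-0.115, -0.05, 0], 0], [[-0.135, -0.058, 0], 0], [[-0.143, -0.062, 0], 0]]}}

```text
clock: 5.47
tool_pos: [0.4214, 0.2703, 0.2781]
orientation: [180.0, 0.1, 0.1]
force: [0.1, -0.6, -2.7]
opening: 0.0451
gripper_force: 29.9
```

>>> {"fn": "send_rows", "kwargs": {"deltas": [[[0, 0, 0], 0], [[0, 0, 0.02], 0], [[0, 0, 0.05], 0], [[0, 0, 0.085], 0], [[0, 0, 0.12], 0]]}}

```text
clock: 5.88
tool_pos: [0.425, 0.2698, 0.1819]
orientation: [-180.0, -0.0, -0.1]
force: [-0.0, 0.5, -2.4]
opening: 0.0455
gripper_force: 29.9
```

>>> {"fn": "send_rows", "kwargs": {"deltas": [[[0, 0, 0.02], 0], [[0, 0, 0.035], 0], [[0, 0, 0.045], 0], [[0, 0, 0.05], 0], [[0, 0, 0.05], 0]]}}

```text
clock: 6.3
tool_pos: [0.4247, 0.2697, 0.1423]
orientation: [179.9, 0.1, -0.1]
force: [-0.1, 0.1, -1.9]
opening: 0.0455
gripper_force: 29.9
```

>>> {"fn": "send_rows", "kwargs": {"deltas": [[[0, 0, 0.003], 0], [[0, 0, 0.006], 0], [[0, 0, 0.009], 0], [[0, 0, 0.0115], 0], [[0, 0, 0.0125], 0]]}}

```text
clock: 6.72
tool_pos: [0.4245, 0.2703, 0.1334]
orientation: [-180.0, -0.0, -0.0]
force: [-0.2, 1.1, -2.1]
opening: 0.0457
gripper_force: 29.9
```

>>> {"fn": "send_rows", "kwargs": {"deltas": [[[0, 0, 0], 0], [[0, 0, 0], 0], [[0, 0, 0], 0], [[0, 0, 0], 0], [[0, 0, 0], 0]]}}

```text
clock: 7.13
tool_pos: [0.4246, 0.2703, 0.1335]
orientation: [-180.0, -0.0, -0.0]
force: [-0.0, -0.2, -1.3]
opening: 0.0454
gripper_force: 29.9
```

>>> {"fn": "send_rows", "kwargs": {"deltas": [[[0, 0, 0.0005], 0], [[0, 0, 0.001], 0], [[0, 0, 0.0015], 0], [[0, 0, 0.002], 0], [[0, 0, 0.002], 0]]}}

```text
clock: 7.55
tool_pos: [0.4248, 0.2703, 0.1321]
orientation: [-180.0, -0.0, -0.0]
force: [-0.9, -0.9, 3.0]
opening: 0.0455
gripper_force: 29.9
```

>>> {"fn": "send_rows", "kwargs": {"deltas": [[[0, 0, 0], 0], [[0, 0, 0], 0], [[0, 0, 0], 0], [[0, 0, 0], 0], [[0, 0, 0], 0]], "gripper": 1}}

```text
clock: 7.97
tool_pos: [0.4246, 0.2703, 0.1317]
orientation: [-180.0, -0.0, -0.0]
force: [-0.0, -0.7, -0.4]
opening: 0.073
gripper_force: 0.0
```

>>> {"fn": "send_rows", "kwargs": {"deltas": [[[0, 0, -0.01], 0], [[0, 0, -0.05], 0], [[0, 0, -0.1], 0], [[0, 0, -0.15], 0], [[0, 0, -0.1975], 0]]}}

```text
clock: 8.38
tool_pos: [0.4244, 0.2699, 0.2926]
orientation: [-180.0, -0.0, -0.0]
force: [0.9, 1.7, -0.8]
opening: 0.0875
gripper_force: 0.0
```

>>> {"fn": "send_rows", "kwargs": {"deltas": [[[0.02, 0.03, 0], 0], [[0.04, 0.065, 0], 0], [[0.06, 0.1, 0], 0], [[0.085, 0.14, 0], 0], [[0.106, 0.175, 0], 0]]}}

```text
clock: 8.8
tool_pos: [0.5099, 0.1286, 0.2908]
orientation: [-180.0, -0.1, 0.0]
force: [0.4, -0.1, -1.0]
opening: 0.0876
gripper_force: 0.0
```

>>> {"fn": "send_rows", "kwargs": {"deltas": [[[0.022, 0.035, 0], 0], [[0.045, 0.07, 0], 0], [[0.066, 0.105, 0], 0], [[0.088, 0.14, 0], 0], [[0.106, 0.175, 0], 0]]}}

```text
clock: 9.22
tool_pos: [0.5949, -0.0114, 0.2904]
orientation: [-180.0, -0.0, -0.0]
force: [0.1, 1.2, 0.2]
opening: 0.0872
gripper_force: 0.0
```

>>> {"fn": "send_rows", "kwargs": {"deltas": [[[0.022, 0.035, 0], 0], [[0.045, 0.07, 0], 0], [[0.07, 0.11, 0], 0], [[0.092, 0.145, 0], 0], [[0.104, 0.165, 0], 0]]}}

```text
clock: 9.63
tool_pos: [0.6783, -0.1449, 0.2898]
orientation: [180.0, 0.0, -0.1]
force: [0.2, 0.3, 0.3]
opening: 0.0872
gripper_force: 0.0
```

>>> {"fn": "send_rows", "kwargs": {"deltas": [[[0, 0, 0.015], 0], [[0, -0.001, 0.06], 0], [[0, -0.002, 0.105], 0], [[0, -0.002, 0.15], 0], [[0, -0.002, 0.175], 0]]}}

```text
clock: 10.05
tool_pos: [0.6749, -0.1397, 0.1457]
orientation: [-180.0, 0.3, -0.1]
force: [-1.0, 0.4, 0.3]
opening: 0.0879
gripper_force: 0.0
```

>>> {"fn": "send_rows", "kwargs": {"deltas": [[[0, 0, 0.008], 0], [[0, 0, 0.013], 0], [[0, 0, 0.013], 0], [[0, 0, 0.013], 0], [[0, 0, 0.013], 0]], "gripper": 0}}

```text
clock: 10.47
tool_pos: [0.6782, -0.1402, 0.1416]
orientation: [180.0, -0.2, -0.0]
force: [0.4, -0.2, 1.3]
opening: 0.0594
gripper_force: 0.0
```

>>> {"fn": "send_rows", "kwargs": {"deltas": [[[0, 0, 0], 0], [[0, 0, 0], 0], [[0, 0, 0], 0], [[0, 0, 0], 0], [[0, 0, 0], 0]]}}

```text
clock: 10.88
tool_pos: [0.6773, -0.1403, 0.1396]
orientation: [180.0, -0.0, -0.0]
force: [-0.6, 2.9, -1.8]
opening: 0.0269
gripper_force: 30.3
```

>>> {"fn": "send_rows", "kwargs": {"deltas": [[[0, 0, 0], 0], [[0, 0, 0], 0], [[0, 0, 0], 0], [[0, 0, 0], 0], [[0, 0, 0], 0]]}}

```text
clock: 11.3
tool_pos: [0.6772, -0.1403, 0.1394]
orientation: [180.0, 0.0, -0.0]
force: [0.0, -0.8, 1.0]
opening: 0.027
gripper_force: 30.0
```

>>> {"fn": "send_rows", "kwargs": {"deltas": [[[0, 0, -0.01], 0], [[0, 0, -0.045], 0], [[0, 0, -0.09], 0], [[0, 0, -0.135], 0], [[0, 0, -0.1625], 0]]}}

```text
clock: 11.72
tool_pos: [0.678, -0.1404, 0.2741]
orientation: [180.0, -0.2, 0.0]
force: [1.7, 0.5, -0.4]
opening: 0.0267
gripper_force: 29.9
```

>>> {"fn": "send_rows", "kwargs": {"deltas": [[[0, -0.015, 0], 0], [[-0.002, -0.05, 0], 0], [[-0.005, -0.095, 0], 0], [[-0.008, -0.142, 0], 0], [[-0.01, -0.19, 0], 0]]}}

```text
clock: 12.13
tool_pos: [0.6685, 0.013, 0.2692]
orientation: [-180.0, 0.0, -0.1]
force: [0.5, 0.0, -1.0]
opening: 0.027
gripper_force: 29.9
```

>>> {"fn": "send_rows", "kwargs": {"deltas": [[[-0.002, -0.048, 0], 0], [[-0.005, -0.095, 0], 0], [[-0.008, -0.14, 0], 0], [[-0.01, -0.175, 0], 0], [[-0.01, -0.19, 0], 0]]}}

```text
clock: 12.55
tool_pos: [0.6605, 0.1676, 0.269]
orientation: [-180.0, 0.0, 0.1]
force: [0.3, -0.9, -1.6]
opening: 0.0269
gripper_force: 29.9
```

>>> {"fn": "send_rows", "kwargs": {"deltas": [[[0, 0, 0], 0], [[0, 0, 0.02], 0], [[0, 0, 0.05], 0], [[0, 0, 0.075], 0], [[0, 0, 0.0875], 0]]}}

```text
clock: 12.97
tool_pos: [0.66, 0.1625, 0.1964]
orientation: [179.9, 0.2, -0.1]
force: [-0.7, -0.3, -1.8]
opening: 0.0269
gripper_force: 29.9
```

>>> {"fn": "send_rows", "kwargs": {"deltas": [[[0, 0, 0], 0], [[0, 0, 0], 0], [[0, 0, 0.002], 0], [[0, 0, 0.004], 0], [[0, 0, 0.006], 0]]}}

```text
clock: 13.38
tool_pos: [0.6618, 0.1639, 0.1957]
orientation: [-179.9, -0.1, -0.0]
force: [0.4, -0.9, -2.1]
opening: 0.027
gripper_force: 29.9
```

>>> {"fn": "send_rows", "kwargs": {"deltas": [[[0, 0, 0.0015], 0], [[0, 0, 0.003], 0], [[0, 0, 0.0045], 0], [[0, 0, 0.0055], 0], [[0, 0, 0.0055], 0]]}}

```text
clock: 13.8
tool_pos: [0.6616, 0.1637, 0.1913]
orientation: [180.0, -0.1, 0.0]
force: [-2.8, -0.3, 4.9]
opening: 0.0272
gripper_force: 30.0
```

>>> {"fn": "send_rows", "kwargs": {"deltas": [[[0, 0, 0.0003], 0], [[0, 0, 0.0005], 0], [[0, 0, 0.0007], 0], [[0, 0, 0.0007], 0], [[0, 0, 0.0007], 0]]}}

```text
clock: 14.22
tool_pos: [0.6616, 0.1637, 0.1913]
orientation: [-180.0, -0.1, 0.0]
force: [-3.0, -1.0, 8.8]
opening: 0.0269
gripper_force: 30.0
```

>>> {"fn": "send_rows", "kwargs": {"deltas": [[[0, 0, 0], 0], [[0, 0, 0], 0], [[0, 0, 0], 0], [[0, 0, 0], 0], [[0, 0, 0], 0]], "gripper": 1}}

```text
clock: 14.63
tool_pos: [0.6613, 0.1638, 0.1894]
orientation: [180.0, 0.0, -0.0]
force: [0.5, -0.5, -0.4]
opening: 0.0547
gripper_force: 0.0
```

>>> {"fn": "send_rows", "kwargs": {"deltas": [[[0, 0, -0.01], 0], [[0, 0, -0.04], 0], [[0, 0, -0.085], 0], [[0, 0, -0.12], 0], [[0, 0, -0.136], 0]]}}

```text
clock: 15.05
tool_pos: [0.6626, 0.164, 0.3039]
orientation: [-179.9, -0.3, 0.0]
force: [0.9, 0.3, 0.6]
opening: 0.0851
gripper_force: 0.0
```

>>> {"fn": "send_rows", "kwargs": {"deltas": [[[-0.015, 0.03, 0], 0], [[-0.035, 0.065, 0], 0], [[-0.055, 0.1, 0], 0], [[-0.075, 0.137, 0], 0], [[-0.095, 0.172, 0], 0]]}}

```text
clock: 15.47
tool_pos: [0.5844, 0.025, 0.299]
orientation: [180.0, -0.0, -0.0]
force: [0.1, 0.9, 0.5]
opening: 0.0877
gripper_force: 0.0
```

>>> {"fn": "send_rows", "kwargs": {"deltas": [[[-0.02, 0.035, 0], 0], [[-0.04, 0.07, 0], 0], [[-0.06, 0.105, 0], 0], [[-0.08, 0.14, 0], 0], [[-0.095, 0.172, 0], 0]]}}

```text
clock: 15.88
tool_pos: [0.5078, -0.1127, 0.2993]
orientation: [-180.0, -0.1, -0.0]
force: [0.7, 0.5, 0.2]
opening: 0.0877
gripper_force: 0.0
```

>>> {"fn": "send_rows", "kwargs": {"deltas": [[[-0.02, 0.035, 0], 0], [[-0.04, 0.07, 0], 0], [[-0.065, 0.115, 0], 0], [[-0.085, 0.15, 0], 0], [[-0.095, 0.1715, 0], 0]]}}

```text
clock: 16.3
tool_pos: [0.4312, -0.2506, 0.2993]
orientation: [180.0, -0.0, -0.1]
force: [0.5, 0.2, -1.0]
opening: 0.0875
gripper_force: 0.0
```

```bash
python3 - <<'E'
from h import *
q=ctrl.snapshot('scene'); save(q,'s1'); print(ctrl.get_obs()['tool_pos'])
E
```

```text
[ 0.43078423 -0.2518403   0.29922421]
```

View pics/s1.png

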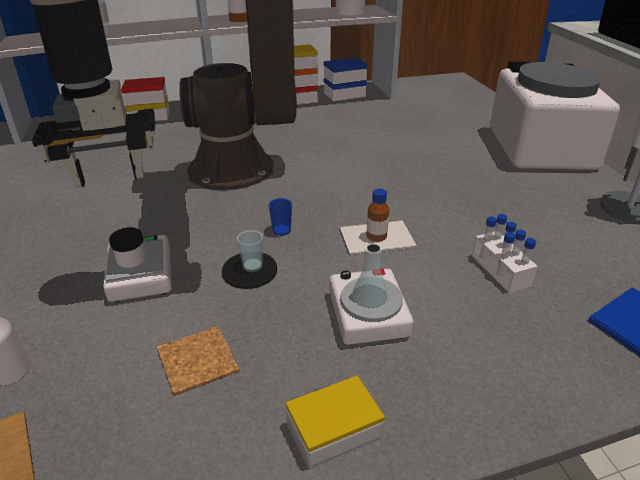

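The flask stands upright on the plate (372,298), the bottle on the tile (377,235), and the cork mat is clear (198,358). Next is the jar.

>>> {"fn": "send_rows", "kwargs": {"deltas": [[[0, 0, 0.015], 0], [[0.001, -0.001, 0.055], 0], [[0.001, -0.001, 0.1], 0], [[0.001, -0.001, 0.145], 0], [[0.001, -0.001, 0.17], 0]]}}

```text
clock: 16.77
tool_pos: [0.4325, -0.2474, 0.1597]
orientation: [-179.9, 0.1, -0.1]
force: [0.4, -0.1, -0.8]
opening: 0.0877
gripper_force: 0.0
```

>>> {"fn": "send_rows", "kwargs": {"deltas": [[[0, 0, 0.008], 0], [[0, 0, 0.014], 0], [[0, 0, 0.014], 0], [[0, 0, 0.014], 0], [[0, 0, 0.014], 0]]}}

```text
clock: 17.18
tool_pos: [0.435, -0.2479, 0.1528]
orientation: [180.0, -0.2, -0.0]
force: [-1.0, 0.0, 0.1]
opening: 0.0874
gripper_force: 0.0
```

>>> {"fn": "send_rows", "kwargs": {"deltas": [[[0, 0, 0], 0], [[0, 0, 0], 0], [[0, 0, 0], 0], [[0, 0, 0], 0], [[0, 0, 0], 0]], "gripper": 0}}

```text
clock: 17.6
tool_pos: [0.4341, -0.2478, 0.1515]
orientation: [180.0, -0.0, -0.0]
force: [-0.3, 0.3, 2.8]
opening: 0.0606
gripper_force: 30.0
```

>>> {"fn": "send_rows", "kwargs": {"deltas": [[[0, 0, 0], 0], [[0, 0, 0], 0], [[0, 0, 0], 0], [[0, 0, 0], 0], [[0, 0, 0], 0]]}}

```text
clock: 18.02
tool_pos: [0.4341, -0.2478, 0.1515]
orientation: [180.0, -0.0, -0.0]
force: [-2.1, 1.9, 6.0]
opening: 0.0612
gripper_force: 30.0
```

>>> {"fn": "send_rows", "kwargs": {"deltas": [[[0, 0, -0.008], 0], [[0, 0, -0.03], 0], [[0, 0, -0.06], 0], [[0, 0, -0.09], 0], [[0, 0, -0.11], 0]]}}

```text
clock: 18.43
tool_pos: [0.4341, -0.2478, 0.2412]
orientation: [180.0, -0.1, -0.0]
force: [1.2, 0.8, -1.3]
opening: 0.0615
gripper_force: 30.0
```

>>> {"fn": "send_rows", "kwargs": {"deltas": [[[0.01, -0.004, 0], 0], [[0.04, -0.016, 0], 0], [[0.075, -0.031, 0], 0], [[0.112, -0.046, 0], 0], [[0.15, -0.062, 0], 0]]}}

```text
clock: 18.85
tool_pos: [0.5547, -0.1974, 0.2383]
orientation: [-180.0, 0.1, -0.1]
force: [1.0, -0.6, -1.9]
opening: 0.0609
gripper_force: 30.0
```

>>> {"fn": "send_rows", "kwargs": {"deltas": [[[0.038, -0.016, 0], 0], [[0.076, -0.031, 0], 0], [[0.112, -0.046, 0], 0], [[0.138, -0.057, 0], 0], [[0.149, -0.0615, 0], 0]]}}

```text
clock: 19.27
tool_pos: [0.6755, -0.1472, 0.2368]
orientation: [-180.0, 0.1, 0.0]
force: [0.2, -0.5, -2.6]
opening: 0.0613
gripper_force: 30.0
```

>>> {"fn": "send_rows", "kwargs": {"deltas": [[[0, 0, 0.01], 0], [[0, 0, 0.045], 0], [[0, 0, 0.085], 0], [[0, 0, 0.125], 0], [[0, 0, 0.15], 0]]}}

```text
clock: 19.68
tool_pos: [0.67, -0.1492, 0.1148]
orientation: [-179.9, 0.3, -0.1]
force: [-0.1, -0.1, -2.7]
opening: 0.0612
gripper_force: 30.0
```

>>> {"fn": "send_rows", "kwargs": {"deltas": [[[0, 0, 0.01], 0], [[0, 0, 0.016], 0], [[0, 0, 0.019], 0], [[0, 0, 0.019], 0], [[0, 0, 0.019], 0]]}}

```text
clock: 20.1
tool_pos: [0.6739, -0.1491, 0.1056]
orientation: [180.0, -0.1, -0.0]
force: [0.3, -0.4, -0.9]
opening: 0.0615
gripper_force: 30.0
```

>>> {"fn": "send_rows", "kwargs": {"deltas": [[[0, 0, 0.002], 0], [[0, 0, 0.0035], 0], [[0, 0, 0.005], 0], [[0, 0, 0.006], 0], [[0, 0, 0.006], 0]]}}

```text
clock: 20.52
tool_pos: [0.6733, -0.149, 0.0996]
orientation: [180.0, -0.0, -0.0]
force: [-0.4, 0.8, 1.2]
opening: 0.0614
gripper_force: 30.0
```

>>> {"fn": "send_rows", "kwargs": {"deltas": [[[0, 0, 0.0003], 0], [[0, 0, 0.0006], 0], [[0, 0, 0.0009], 0], [[0, 0, 0.0012], 0], [[0, 0, 0.0012], 0]]}}

```text
clock: 20.93
tool_pos: [0.6733, -0.149, 0.0995]
orientation: [180.0, -0.0, -0.0]
force: [-3.2, 2.1, 9.9]
opening: 0.0612
gripper_force: 30.0
```

>>> {"fn": "send_rows", "kwargs": {"deltas": [[[0, 0, 0], 0], [[0, 0, 0], 0], [[0, 0, 0], 0], [[0, 0, 0], 0], [[0, 0, 0], 0]], "gripper": 1}}

```text
clock: 21.35
tool_pos: [0.6732, -0.1491, 0.098]
orientation: [-180.0, 0.0, -0.0]
force: [-0.0, -1.4, -0.6]
opening: 0.0857
gripper_force: 0.0
```

>>> {"fn": "send_rows", "kwargs": {"deltas": [[[0, 0, -0.01], 0], [[0, 0, -0.05], 0], [[0, 0, -0.1], 0], [[0, 0, -0.15], 0], [[0, 0, -0.1875], 0]]}}

```text
clock: 21.77
tool_pos: [0.6738, -0.1493, 0.2526]
orientation: [180.0, -0.2, -0.0]
force: [0.3, -0.1, 1.1]
opening: 0.0873
gripper_force: 0.0
```

>>> {"fn": "send_rows", "kwargs": {"deltas": [[[-0.015, -0.01, 0], 0], [[-0.045, -0.027, 0], 0], [[-0.075, -0.045, 0], 0], [[-0.105, -0.064, 0], 0], [[-0.136, -0.082, 0], 0]]}}

```text
clock: 22.18
tool_pos: [0.5633, -0.083, 0.2487]
orientation: [-180.0, -0.0, -0.0]
force: [-0.1, 0.4, 0.3]
opening: 0.0879
gripper_force: 0.0
```

>>> {"fn": "send_rows", "kwargs": {"deltas": [[[-0.032, -0.02, 0], 0], [[-0.065, -0.04, 0], 0], [[-0.1, -0.06, 0], 0], [[-0.125, -0.075, 0], 0], [[-0.1365, -0.0825, 0], 0]]}}

```text
clock: 22.6
tool_pos: [0.453, -0.0167, 0.249]
orientation: [-180.0, -0.1, 0.0]
force: [-1.0, 0.2, 0.4]
opening: 0.0875
gripper_force: 0.0
```

>>> {"fn": "send_rows", "kwargs": {"deltas": [[[0, 0, 0.01], 0], [[0, 0, 0.02], 0], [[0, 0, 0.03], 0], [[0, 0, 0.03], 0], [[0, 0, 0.03], 0]]}}

```text
clock: 23.02
tool_pos: [0.4555, -0.0179, 0.2231]
orientation: [179.9, 0.1, -0.1]
force: [0.1, 0.1, 1.1]
opening: 0.0878
gripper_force: 0.0
```

>>> {"fn": "send_rows", "kwargs": {"deltas": [[[0, 0, 0.02], 0], [[0, 0, 0.055], 0], [[0, 0, 0.09], 0], [[0, 0, 0.12], 0], [[0, 0, 0.138], 0]]}}

```text
clock: 23.43
tool_pos: [0.4547, -0.0181, 0.1114]
orientation: [179.9, 0.2, -0.1]
force: [-0.2, -0.9, 0.1]
opening: 0.0876
gripper_force: 0.0
```

>>> {"fn": "send_rows", "kwargs": {"deltas": [[[0, 0, 0.006], 0], [[0, 0, 0.01], 0], [[0, 0, 0.01], 0], [[0, 0, 0.01], 0], [[0, 0, 0.01], 0]]}}

```text
clock: 23.85
tool_pos: [0.456, -0.0172, 0.1068]
orientation: [-180.0, -0.1, -0.0]
force: [-1.0, -0.6, -0.1]
opening: 0.0876
gripper_force: 0.0
```

>>> {"fn": "send_rows", "kwargs": {"deltas": [[[0, 0, 0], 0], [[0, 0, 0], 0], [[0, 0, 0], 0], [[0, 0, 0], 0], [[0, 0, 0], 0]], "gripper": 0}}

```text
clock: 24.27
tool_pos: [0.4553, -0.0173, 0.106]
orientation: [-180.0, -0.0, -0.0]
force: [-0.5, 0.8, 0.4]
opening: 0.06
gripper_force: 0.0
```

>>> {"fn": "send_rows", "kwargs": {"deltas": [[[0, 0, 0], 0], [[0, 0, 0], 0], [[0, 0, 0], 0], [[0, 0, 0], 0], [[0, 0, 0], 0]]}}

```text
clock: 24.68
tool_pos: [0.4554, -0.0172, 0.1059]
orientation: [-180.0, -0.0, -0.0]
force: [-0.3, 1.4, 1.0]
opening: 0.0503
gripper_force: 30.0
```

>>> {"fn": "send_rows", "kwargs": {"deltas": [[[0, 0, -0.008], 0], [[0, 0, -0.04], 0], [[0, 0, -0.08], 0], [[0, 0, -0.125], 0], [[0, 0, -0.15], 0]]}}

```text
clock: 25.1
tool_pos: [0.4559, -0.0174, 0.2297]
orientation: [-180.0, -0.2, 0.0]
force: [0.4, 1.3, -0.8]
opening: 0.0504
gripper_force: 30.0
```

>>> {"fn": "send_rows", "kwargs": {"deltas": [[[-0.001, 0.01, 0], 0], [[-0.004, 0.04, 0], 0], [[-0.008, 0.075, 0], 0], [[-0.012, 0.11, 0], 0], [[-0.016, 0.15, 0], 0]]}}

```text
clock: 25.52
tool_pos: [0.4415, -0.1383, 0.2257]
orientation: [-180.0, 0.0, 0.0]
force: [0.7, -0.5, -0.7]
opening: 0.0504
gripper_force: 30.0
```

>>> {"fn": "send_rows", "kwargs": {"deltas": [[[-0.004, 0.037, 0], 0], [[-0.008, 0.072, 0], 0], [[-0.012, 0.105, 0], 0], [[-0.0145, 0.126, 0], 0], [[-0.0145, 0.133, 0], 0]]}}

```text
clock: 25.93
tool_pos: [0.4295, -0.2458, 0.2252]
orientation: [-180.0, 0.1, -0.2]
force: [0.2, -0.5, -0.4]
opening: 0.0506
gripper_force: 30.0
```

>>> {"fn": "send_rows", "kwargs": {"deltas": [[[0, 0, 0.005], 0], [[0, 0, 0.025], 0], [[0, 0, 0.05], 0], [[0, 0, 0.068], 0], [[0, 0, 0.0775], 0]]}}

```text
clock: 26.35
tool_pos: [0.4297, -0.2426, 0.1618]
orientation: [-179.9, 0.2, 0.0]
force: [0.4, 0.3, -0.3]
opening: 0.0509
gripper_force: 30.0
```

>>> {"fn": "send_rows", "kwargs": {"deltas": [[[0, 0, 0], 0], [[0, 0, 0], 0], [[0, 0, 0.001], 0], [[0, 0, 0.002], 0], [[0, 0, 0.003], 0]]}}

```text
clock: 26.77
tool_pos: [0.4312, -0.2437, 0.1621]
orientation: [180.0, -0.1, -0.0]
force: [-0.7, -0.2, -1.0]
opening: 0.0502
gripper_force: 30.0
```

>>> {"fn": "send_rows", "kwargs": {"deltas": [[[0, 0, 0.0012], 0], [[0, 0, 0.0025], 0], [[0, 0, 0.0035], 0], [[0, 0, 0.0045], 0], [[0, 0, 0.0045], 0]]}}

```text
clock: 27.18
tool_pos: [0.4309, -0.2438, 0.1579]
orientation: [180.0, -0.0, -0.0]
force: [-0.0, 0.6, 0.5]
opening: 0.0508
gripper_force: 30.0
```

>>> {"fn": "send_rows", "kwargs": {"deltas": [[[0, 0, 0.0003], 0], [[0, 0, 0.0005], 0], [[0, 0, 0.0008], 0], [[0, 0, 0.001], 0], [[0, 0, 0.001], 0]]}}

```text
clock: 27.6
tool_pos: [0.4313, -0.2438, 0.1578]
orientation: [180.0, -0.1, -0.0]
force: [-1.2, 2.3, 8.5]
opening: 0.0504
gripper_force: 30.0
```

>>> {"fn": "send_rows", "kwargs": {"deltas": [[[0, 0, 0], 0], [[0, 0, 0], 0], [[0, 0, 0], 0], [[0, 0, 0], 0], [[0, 0, 0], 0]], "gripper": 1}}

```text
clock: 28.02
tool_pos: [0.4306, -0.2438, 0.1569]
orientation: [-180.0, 0.0, -0.0]
force: [-0.4, 0.0, 1.0]
opening: 0.0778
gripper_force: 0.0
```

>>> {"fn": "send_rows", "kwargs": {"deltas": [[[0, 0, -0.01], 0], [[0, 0, -0.045], 0], [[0, 0, -0.09], 0], [[0, 0, -0.135], 0], [[0, 0, -0.166], 0]]}}

```text
clock: 28.43
tool_pos: [0.4312, -0.2441, 0.2938]
orientation: [179.9, -0.2, -0.0]
force: [1.4, -0.1, 0.7]
opening: 0.0878
gripper_force: 0.0
```

>>> {"fn": "send_rows", "kwargs": {"deltas": [[[-0.001, -0.03, 0], 0], [[-0.001, -0.075, 0], 0], [[-0.002, -0.12, 0], 0], [[-0.002, -0.167, 0], 0], [[-0.003, -0.215, 0], 0]]}}

```text
clock: 28.85
tool_pos: [0.428, -0.0705, 0.2906]
orientation: [-180.0, -0.1, -0.1]
force: [0.9, 0.7, 0.7]
opening: 0.0879
gripper_force: 0.0
```

>>> {"fn": "send_rows", "kwargs": {"deltas": [[[-0.001, -0.045, 0], 0], [[-0.001, -0.09, 0], 0], [[-0.002, -0.135, 0], 0], [[-0.002, -0.18, 0], 0], [[-0.003, -0.215, 0], 0]]}}

```text
clock: 29.27
tool_pos: [0.4258, 0.1025, 0.2907]
orientation: [-180.0, -0.1, 0.0]
force: [0.8, -0.9, 0.2]
opening: 0.0876
gripper_force: 0.0
```

>>> {"fn": "send_rows", "kwargs": {"deltas": [[[-0.001, -0.045, 0], 0], [[-0.001, -0.09, 0], 0], [[-0.002, -0.145, 0], 0], [[-0.002, -0.19, 0], 0], [[-0.002, -0.213, 0], 0]]}}

```text
clock: 29.68
tool_pos: [0.4245, 0.2743, 0.2904]
orientation: [-180.0, -0.1, 0.1]
force: [1.1, -0.2, 0.5]
opening: 0.0875
gripper_force: 0.0
```

```bash
python3 - <<'E'
from h import *
q=ctrl.snapshot('scene'); save(q,'s2'); print(ctrl.get_obs()['tool_pos'])
E
```

```text
[0.42480432 0.27560127 0.29011807]
```

View pics/s2.png

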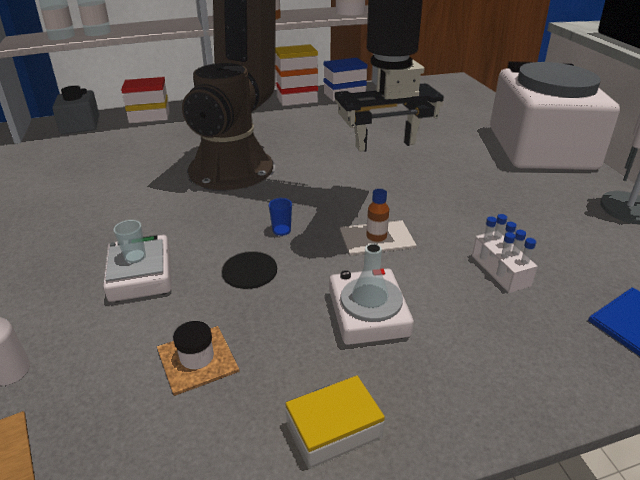

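The beaker stands on the pan (130,245), the jar on the cork (195,348), and the rubber mat is clear (249,270). The last move is the bottle, from the tile at (377,220).

>>> {"fn": "send_rows", "kwargs": {"deltas": [[[0, 0, 0.01], 0], [[0, 0, 0.05], 0], [[0, 0, 0.095], 0], [[0, 0, 0.14], 0], [[0, 0, 0.175], 0]]}}

```text
clock: 30.15
tool_pos: [0.4237, 0.2686, 0.1476]
orientation: [179.9, 0.1, -0.1]
force: [-0.6, -0.5, -0.2]
opening: 0.0875
gripper_force: 0.0
```

>>> {"fn": "send_rows", "kwargs": {"deltas": [[[0, 0, 0.012], 0], [[0, 0, 0.02], 0], [[0, 0, 0.0215], 0], [[0, 0, 0.0215], 0], [[0, 0, 0.0215], 0]]}}

```text
clock: 30.57
tool_pos: [0.4252, 0.2712, 0.1342]
orientation: [-179.9, -0.1, -0.0]
force: [0.3, 0.3, 0.3]
opening: 0.0879
gripper_force: 0.0
```

>>> {"fn": "send_rows", "kwargs": {"deltas": [[[0, 0, 0], 0], [[0, 0, 0], 0], [[0, 0, 0], 0], [[0, 0, 0], 0], [[0, 0, 0], 0]], "gripper": 0}}

```text
clock: 30.98
tool_pos: [0.4246, 0.2707, 0.1329]
orientation: [-180.0, -0.0, -0.0]
force: [-0.5, -0.2, -0.7]
opening: 0.06
gripper_force: 0.0
```

>>> {"fn": "send_rows", "kwargs": {"deltas": [[[0, 0, 0], 0], [[0, 0, 0], 0], [[0, 0, 0], 0], [[0, 0, 0], 0], [[0, 0, 0], 0]]}}

```text
clock: 31.4
tool_pos: [0.4245, 0.2705, 0.1326]
orientation: [180.0, 0.0, -0.0]
force: [-0.7, -3.0, 1.5]
opening: 0.0453
gripper_force: 30.0
```

>>> {"fn": "send_rows", "kwargs": {"deltas": [[[0, 0, -0.008], 0], [[0, 0, -0.04], 0], [[0, 0, -0.08], 0], [[0, 0, -0.125], 0], [[0, 0, -0.15], 0]]}}

```text
clock: 31.82
tool_pos: [0.4253, 0.2713, 0.2567]
orientation: [-179.8, -0.2, 0.0]
force: [1.1, 1.2, -1.9]
opening: 0.0453
gripper_force: 29.9
```

>>> {"fn": "send_rows", "kwargs": {"deltas": [[[0.002, 0.015, 0], 0], [[0.006, 0.055, 0], 0], [[0.011, 0.1, 0], 0], [[0.016, 0.145, 0], 0], [[0.021, 0.19, 0], 0]]}}

```text
clock: 32.23
tool_pos: [0.4406, 0.117, 0.2523]
orientation: [-180.0, 0.0, 0.0]
force: [1.6, -0.3, -2.2]
opening: 0.0453
gripper_force: 29.9
```

>>> {"fn": "send_rows", "kwargs": {"deltas": [[[0.005, 0.045, 0], 0], [[0.01, 0.09, 0], 0], [[0.015, 0.135, 0], 0], [[0.019, 0.165, 0], 0], [[0.02, 0.1775, 0], 0]]}}

```text
clock: 32.65
tool_pos: [0.4565, -0.0262, 0.2522]
orientation: [180.0, 0.1, -0.2]
force: [-0.8, 0.8, -2.6]
opening: 0.0452
gripper_force: 29.9
```

>>> {"fn": "send_rows", "kwargs": {"deltas": [[[0, 0, 0.005], 0], [[0, 0, 0.03], 0], [[0, 0, 0.07], 0], [[0, 0, 0.105], 0], [[0, 0, 0.13], 0]]}}

```text
clock: 33.07
tool_pos: [0.4559, -0.0229, 0.1462]
orientation: [-180.0, 0.1, -0.0]
force: [-0.1, 0.4, -2.0]
opening: 0.0454
gripper_force: 29.9
```

>>> {"fn": "send_rows", "kwargs": {"deltas": [[[0, 0, 0.009], 0], [[0, 0, 0.013], 0], [[0, 0, 0.015], 0], [[0, 0, 0.015], 0], [[0, 0, 0.015], 0]]}}

```text
clock: 33.48
tool_pos: [0.458, -0.0229, 0.1377]
orientation: [-180.0, -0.1, 0.0]
force: [-0.6, -0.4, -1.1]
opening: 0.0451
gripper_force: 29.9
```

>>> {"fn": "send_rows", "kwargs": {"deltas": [[[0, 0, 0.0015], 0], [[0, 0, 0.003], 0], [[0, 0, 0.0045], 0], [[0, 0, 0.0055], 0], [[0, 0, 0.0055], 0]]}}

```text
clock: 33.9
tool_pos: [0.4576, -0.0234, 0.1326]
orientation: [-180.0, -0.0, -0.0]
force: [-0.9, -0.4, 1.5]
opening: 0.0453
gripper_force: 29.9
```

>>> {"fn": "send_rows", "kwargs": {"deltas": [[[0, 0, 0.0003], 0], [[0, 0, 0.0005], 0], [[0, 0, 0.0008], 0], [[0, 0, 0.001], 0], [[0, 0, 0.001], 0]]}}

```text
clock: 34.32
tool_pos: [0.458, -0.0234, 0.1325]
orientation: [180.0, -0.1, 0.0]
force: [-2.1, -1.4, 10.6]
opening: 0.0454
gripper_force: 30.0
```

>>> {"fn": "send_rows", "kwargs": {"deltas": [[[0, 0, 0], 0], [[0, 0, 0], 0], [[0, 0, 0], 0], [[0, 0, 0], 0], [[0, 0, 0], 0]], "gripper": 1}}

```text
clock: 34.73
tool_pos: [0.4572, -0.0233, 0.1313]
orientation: [180.0, 0.0, -0.0]
force: [0.3, 0.8, -0.3]
opening: 0.0731
gripper_force: 0.0
```

>>> {"fn": "send_rows", "kwargs": {"deltas": [[[0, 0, -0.01], 0], [[0, 0, -0.055], 0], [[0, 0, -0.105], 0], [[0, 0, -0.155], 0], [[0, 0, -0.2], 0]]}}

```text
clock: 35.15
tool_pos: [0.457, -0.0236, 0.2946]
orientation: [-180.0, -0.1, -0.0]
force: [1.7, 0.2, 0.1]
opening: 0.0875
gripper_force: 0.0
```

>>> {"fn": "send_rows", "kwargs": {"deltas": [[[0, -0.03, 0], 0], [[0, -0.075, 0], 0], [[0, -0.12, 0], 0], [[0, -0.165, 0], 0], [[0, -0.21, 0], 0]]}}

```text
clock: 35.57
tool_pos: [0.4568, 0.1461, 0.2924]
orientation: [-180.0, -0.1, -0.0]
force: [-0.1, 0.1, -0.0]
opening: 0.0874
gripper_force: 0.0
```

>>> {"fn": "send_rows", "kwargs": {"deltas": [[[-0.01, -0.04, 0], 0], [[-0.02, -0.085, 0], 0], [[-0.03, -0.13, 0], 0], [[-0.04, -0.17, 0], 0], [[-0.05, -0.2, 0], 0]]}}

```text
clock: 35.98
tool_pos: [0.4166, 0.307, 0.292]
orientation: [-180.0, -0.0, 0.0]
force: [0.9, -0.7, -1.1]
opening: 0.0877
gripper_force: 0.0
```

>>> {"fn": "send_rows", "kwargs": {"deltas": [[[-0.01, -0.04, 0], 0], [[-0.02, -0.08, 0], 0], [[-0.03, -0.11, 0], 0], [[-0.04, -0.12, 0], 0], [[-0.04, -0.12, 0], 0]]}}

```text
clock: 36.4
tool_pos: [0.3842, 0.4023, 0.2914]
orientation: [180.0, 0.0, 0.1]
force: [0.2, -0.5, -0.7]
opening: 0.0877
gripper_force: 0.0
```

```bash
python3 - <<'E'
from h import *
p=ctrl.snapshot('top'); q=ctrl.snapshot('scene'); out=[]
P=dict(st=(.6617,.1645,.06),ba=(.431,-.2437,.06),co=(.6735,-.149,.008),ru=(.459,-.0236,.008))
C=lambda n,z,r: cyl([(z,r)])+[*P[n][:2],P[n][2]]
M=[C('st',0,.055),C('st',0,.032),C('st',.105,.014),C('ba',.072,.026),C('ba',0,.024),sq(.06,.108,.108,-.01)+[.431,-.2437,0],C('co',.056,.031),C('co',0,.029),sq(.008,.112,.112,np.radians(14))+[.6735,-.149,0],C('ru',0,.057),C('ru',.115,.015),C('ru',0,.023)]
for pic,(x,y,w,h,s) in ((p,(245,150,250,190,3)),(q,(90,180,340,230,2.3))):
    im=cv2.cvtColor(pic['color'],cv2.COLOR_RGB2BGR)[y:y+h,x:x+w]; im=cv2.resize(im,None,fx=s,fy=s,interpolation=cv2.INTER_CUBIC)
    for m in M: cv2.polylines(im,[np.int32((proj(pic,m)+.5-[x,y])*s)],True,(0,255,0),1)
    cv2.imwrite(f'pics/f{len(out)}.png',im); out.append(1)
E
```

```text
(no output)
```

View pics/f0.png

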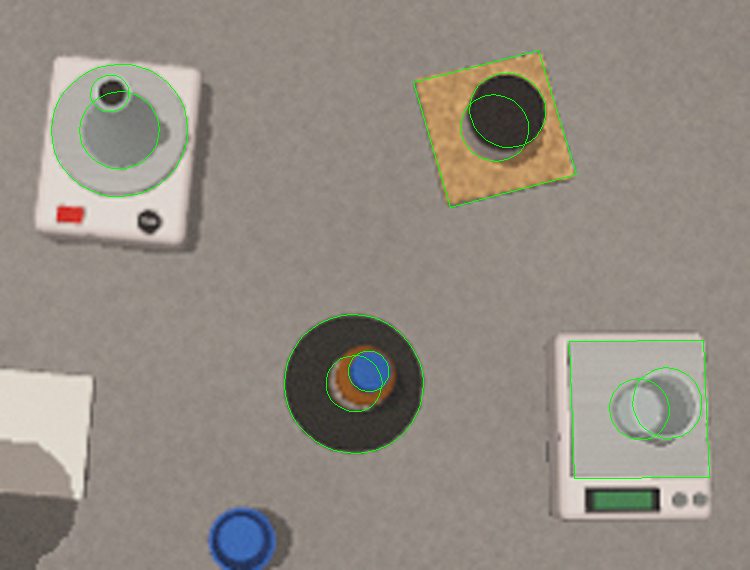

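View pics/f1.png

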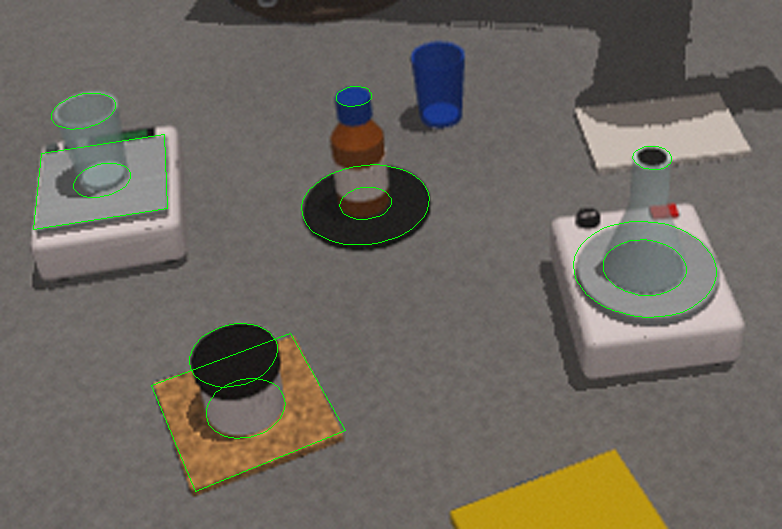

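In both views all four vessels stand upright and centred on their places, matching the predicted outlines to within a few millimetres: flask (120,130), jar (505,115), bottle (365,375) and beaker (655,405) in the top crop. The arm is clear of everything.

```bash
python3 -c "
from plant import ctrl
print(ctrl.close_job())"
```

```text
the job is handed in; nothing more can be done
None
```

The job is handed in at about 36.5 s of the 139 s allowed: flask on the stirrer, beaker on the balance, jar on the cork mat and bottle on the rubber mat, all upright and centred in both camera views, with the tube rack left alone.

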